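# Index the specimen carousel to the code reader and take a reading

## Task

Turn the specimen carousel by pushing on one of its orange-ended spokes with a fingertip until the pot with the red cap stands squarely in front of the blue code reader, in line with the yellow line on the reader's top. Then press the green read button fully down with a fingertip and let go. Do not touch or lift the pots, do not press the button before the red pot is in place, and leave the other things on the bench where they are.

Things in the scene. Friction and masses are not known exactly. Their poses are not given: they have to be found in the camera images.
- carousel_foot: fixed white foot of the carousel, a disc 156 mm across; origin on the carousel's upright axis at worktop height, z up. Its x axis points out along a low white bar (12 mm high, 50 mm wide, to x = 223 mm) to the blue code reader and on to the blue button box (x 167 to 223 mm, 56 mm wide, top 26 mm above the worktop)
- carousel: turning part, same upright axis; origin on the axis at worktop height. Turns either way without stops, about 1.2 N at the spoke ends, stays where left. Grey tray 172 mm across, top 28 mm above the worktop; four pocket rings (11 mm deep, 48 mm outside, 3 mm play) 60 mm from the axis at 45, 135, 225, 315 degrees from its x axis, a pot in each. Spokes along +x, +y, -x, -y
- hub_top (a point): top of the metal hub, on the axis, 88 mm above the worktop; hub 34 mm thick. From it four metal spokes 12 mm wide (64 to 76 mm above the worktop) run out between the pots, whose tops are 77 mm above the worktop
- blade_x (a point): middle of the orange upright blade that ends the carousel's +x spoke, 125 mm from the axis, 76 mm above the worktop; the other three spokes end alike. Blade: 12 mm thick across the spoke, 109 to 141 mm out from the axis, 56 to 96 mm above the worktop. The blades pass above the reader and the button box
- reader_mark (a point): middle of the yellow line on top of the blue code reader, 51 mm above the worktop, 125 mm out from the axis along the foot's x axis; the line points at the axis. Reader: x 100 to 150 mm, 50 mm wide, 50 mm high, black window towards the axis
- read_button_top (a point): centre of the top of the green push button, diameter 28 mm, 48 mm above the worktop, standing 10 mm proud of its black collar (44 mm across), 195 mm out from the axis along the foot's x axis; it is pressed straight down
- read_button (a joint): green button: 0 = out, 0.006 m = fully down (spring, about 5 N when fully down, comes back by itself; a press counts from 0.0045 m)
- pot_red: specimen pot, white with a red screw cap, 39 mm diameter, 49 mm tall, loose; origin at the centre of its underside, z up; stands in one of the pockets, 28 mm above the worktop (the one to bring to the reader)
- pot_blue: specimen pot, white with a blue screw cap, 39 mm diameter, 49 mm tall, loose; origin at the centre of its underside, z up; stands in one of the pockets, 28 mm above the worktop
- pot_green: specimen pot, white with a green screw cap, 39 mm diameter, 49 mm tall, loose; origin at the centre of its underside, z up; stands in one of the pockets, 28 mm above the worktop
- pot_white: specimen pot, white with a white screw cap, 39 mm diameter, 49 mm tall, loose; origin at the centre of its underside, z up; stands in one of the pockets, 28 mm above the worktop
- dropper_bottle: brown dropper bottle with black bulb, 33 mm diameter, 102 mm tall, loose bystander; origin at the centre of its underside
- tape_roll: yellow tape roll lying flat, 66 mm diameter, 19 mm high, loose bystander; origin at the centre of its underside
- dish: clear round dish, 56 mm diameter, 15 mm high, loose bystander; origin at the centre of its underside
- sample_tube: capped sample tube lying on its side, 20 mm thick, 112 mm long along its y axis, loose bystander; origin at the centre of its underside
- marker: black and white marker pen lying down, 14 mm thick, 135 mm long along its y axis, loose bystander; origin at the centre of its underside
Not all that is in view belongs to the job. Leave any brown look-alike of the pot_red alone.

How it is judged:
On the way, in this order (a step that is already met when the one before it is completed fails the run):
1. the red-capped pot stands in front of the reader, the carousel at rest (y of pot_red in the frame of carousel_foot between -0.008 and 0.008 m and x of pot_red in the frame of carousel_foot above 0.04 m and angular speed of carousel below 0.05 rad/s), for 0.2 s.
2. the read button is pressed down with the red-capped pot in place (y of pot_red in the frame of carousel_foot between -0.008 and 0.008 m and x of pot_red in the frame of carousel_foot above 0.04 m and value of joint read_button above 0.0045 m and contact force between the fingers and read_button above 0.5 N), for 0.05 s.
At the end, for the whole second after the job is handed in: The red-capped pot's centre is within 8 mm of the reader's centre line, on the reader's side of the axis; the carousel is at rest; all four pots stand upright in their pockets; the button is out again (all of step 1 and height (world z) of each of pot_red, pot_blue, pot_green, pot_white below 0.034 m and angle between each of pot_red, pot_blue, pot_green, pot_white's own z axis and vertical below 0.15 rad and value of joint read_button below 0.0015 m); the robot touches nothing.
It fails at once if a pot is touched by the robot (contact force between any of the fingers, the arm and pot_red above 0.5 N or contact force between any of the fingers, the arm and pot_blue above 0.5 N or contact force between any of the fingers, the arm and pot_green above 0.5 N or contact force between any of the fingers, the arm and pot_white above 0.5 N).
It fails at once if a pot is lifted or tipped out of its pocket (height (world z) of any of pot_red, pot_blue, pot_green, pot_white above 0.036 m or angle between any of pot_red, pot_blue, pot_green, pot_white's own z axis and vertical above 0.2 rad).
It fails at once if the read button is pressed while the red-capped pot is not in front of the reader (not (y of pot_red in the frame of carousel_foot between -0.008 and 0.008 m and x of pot_red in the frame of carousel_foot above 0.04 m) and value of joint read_button above 0.0035 m).
It fails at once if a bystander is moved more than 20 mm (distance of any of dropper_bottle, tape_roll, dish, sample_tube, marker from where it was at the start of the episode above 0.02 m).
It also fails if it takes over 64 s, if anything falls off the work surface, if the arm or the gripper's body presses on something with over 40 N, if the wrist force passes 120 N, or if a joint passes its speed limit or range.

## Robot

A 6-joint arm with a two-finger parallel gripper is mounted at the origin on a cart in front of the work surface, level with it; the furniture and walls round the work are solid. World frame = base frame: x ahead of the robot, y to its left, z up, the work surface at z = 0. Lengths are in m, angles in rad, forces in N, time in s.
With the tool pointing down it reaches from about 0.4 to 0.825 m from the base axis. Payload 7 kg.
Tool frame: the origin (TCP) lies at the very end of the fingers, on their centre line; the grasp point (between the pads) lies 19 mm behind it; z points along the fingers, y is the direction in which the jaws open and shut (so a half turn about z gives the same grasp; the last joint's range is limited). The gripper opens to 88 mm and grips with 3 to 60 N. Pads are 19 mm wide; open, the fingers measure 130 mm over their backs; the gripper's body (78 mm by 193 mm) begins 47 mm behind the grasp point.
Start: joints at [-1.011, 0.359, 0.012, 0, -1.224, -0.288], TCP at [0.181, -0.65, 0.227] pointing down, gripper open.
Joint ranges: [-3.07, 3.07], [-1.43, 2.12], [-1.02, 1.25], [-3.03, 1.67], [-3.05, -0], [-3.03, 3.03]. Speed limits (rad/s): [2.39, 2.39, 3.01, 3.14, 3.14, 3.14].

## Interface

Orientations are given as [roll, pitch, yaw] about the fixed x, y, z axes, in that order (R = Rz(yaw) Ry(pitch) Rx(roll)).
In Python, from station import arm, eyes, job, outline_of gives the robot as it stands.
- The arm moves only by the tool apply_moves, never from a script. Its argument "moves" is a list of rows, each a list of 5 numbers: the opening, from -1 (shut) to 1 (fully open), then the shift along the tool's x, y, z in m, then the turn about the tool's z in rad. A call has 1 to 12 rows; each row shifts and turns the commanded pose from where the row before left it, along the tool's axes as they then stand; what a row does not reach is not made up. A row lasts 1/12 s, in which the tool goes at most 41.7 mm and 7.16 degrees, less where a joint would pass 70% of its speed; a pose out of reach is approached as far as the arm can. A call with a gripper value outside its range is refused whole. The fingers move at their own pace and stop on an object; "newtons" is the grip in N (left out, the last holds). Time passes only in rows, so rows that do not move let the fingers close. It gives the time, the measured TCP pose, the force and the opening at its end, in the units of the state.
- arm.get_state(): the state, without advancing time (a new reading comes with each control period).
- eyes.grab_frame(name): name is "side" or "top" or "wrist"; returns a dict with "color" (400x640x3 uint8, red, green, blue), "z_map" (400x640 float32, m along the optical axis (not along the pixel's ray), 0 where there is no reading), "camera_matrix" (3x3 intrinsics, pixels), "extrinsics" (4x4, takes a point from camera to world coordinates). Camera axes: x right, y up, looking along -z (the intrinsics and any distortion apply to the point x, -y, -z); pixel columns grow to the right and rows downward; lengths in m; the calibration is good to about 2 mm. A picture is of the moment at which its call begins.
- job.job_done(): hands the job in, once; it reports no verdict.
Trained networks look in a picture, given as the dict that the camera call returned (one of the last four; its "shot" number tells which), for a name from the list of things; names that differ only in an ending like _2 or _b are one class to them, and where a whole thing is asked for, a point or a joint stands for the part that bears it (a point fixed in the world has none). Each returns a list of dicts, best first, with "score" (0 to 1); they miss things now and then, are a little off and sometimes report something else, mostly with a low value. They report only what shows in the picture. A call takes as long as a camera call. They do not tell look-alikes from the thing itself.
- outline_of(label, picture): "region" (400x640 bool, what is visible of it) and "extent" ([left, top, right, bottom] in pixels, round what is visible of it).
The state is a dict: "t": time; "q": joint angles; "qd": joint speeds; "joint_efforts": joint torques, N m; "eef_pos": TCP position; "ee_rot": TCP orientation; "force": force on the tool from outside, world axes, zero at the start; "moment": the same for the moment, N m; "width": finger opening in m.
Only numpy, scipy, OpenCV 4.12 (cv2) and the standard library are available. Lean on these libraries where they do the work, as an engineer would, in place of code of your own. Each camera call takes 0.05 s, during which the arm holds its last target.

## Working session

There is one attempt and no reset: what is moved stays moved. The work goes in short steps, Python scripts to look and compute and a tool call to move; the robot and the scene stay as the last step left them, time stands still between calls to the robot, and variables do not carry over. Pictures are saved under pics/ and viewed, and the job is handed in when it is done.

Besides the shell and the picture viewer there is one more tool, called after ">>>" as a command line: name --pt "numbers of a row" for each row, then --argument value for the rest. apply_moves: Moves the arm, as the interface text tells. Its arguments: {"type":"object","properties":{"moves":{"type":"array","items":{"type":"array","items":{"type":"number"}}},"newtons":{"type":"number"}},"required":["moves"]}

```bash
mkdir -p pics
cat > h.py <<'E'
import numpy as np,cv2
from station import arm,eyes,job,outline_of
def save(f,n): cv2.imwrite(n,f["color"][:,:,::-1])
def cloud(f):
    z=f["z_map"];K=f["camera_matrix"];h,w=z.shape
    u,v=np.meshgrid(np.arange(w),np.arange(h))
    P=np.stack([(u-K[0,2])/K[0,0]*z,-(v-K[1,2])/K[1,1]*z,-z],-1)
    T=f["extrinsics"]; W=P@T[:3,:3].T+T[:3,3]; W[z==0]=np.nan
    return W
E
python3 - <<'E'
from h import *
for n in ["top","side"]:
    f=eyes.grab_frame(n); save(f,f"pics/{n}0.png"); np.savez(f"{n}0.npz",W=cloud(f),c=f["color"])
    print(n,f["extrinsics"][:3,3], f.keys())
    for l in ["pot_red","carousel_foot","carousel","read_button"]:
        for d in outline_of(l,f)[:3]:
            W=cloud(f)[d["region"]]; print(l,d["score"],d["extent"],np.nanmedian(W,0).round(4))
print(arm.get_state())
E
```

```text
top [ 0.26357886 -0.00328085  1.37606755] dict_keys(['color', 'z_map', 'camera_matrix', 'extrinsics', 'shot'])
pot_red 0.52 [241.2, 213.7, 255.8, 229.7] [0.4864 0.2147 0.0763]
pot_red 0.45 [166.6, 214.1, 183.7, 228.8] [0.4821 0.4504 0.0478]
pot_red 0.18 [220.4, 142.9, 239.3, 162.1] [0.7005 0.2982 0.058 ]
carousel_foot 0.57 [290.3, 214.0, 336.3, 232.2] [0.5069 0.0188 0.0365]
carousel 0.6 [215.7, 161.0, 310.1, 257.0] [0.5294 0.1726 0.0328]
read_button 0.63 [321.0, 219.8, 331.4, 225.2] [ 0.5057 -0.0171  0.0484]
side [-0.12680899 -1.18603546  1.13296825] dict_keys(['color', 'z_map', 'camera_matrix', 'extrinsics', 'shot'])
pot_red 0.58 [275.8, 165.1, 286.9, 173.8] [0.4862 0.2052 0.0727]
carousel_foot 0.34 [286.4, 176.5, 297.5, 192.1] [0.4844 0.1208 0.0679]
carousel 0.98 [262.5, 151.1, 322.1, 191.5] [0.5049 0.171  0.0674]
{'t': 0.5, 'q': array([-1.01089772e+00,  3.58634700e-01,  1.18752446e-02, -5.13893138e-05,
       -1.22410284e+00, -2.88118160e-01]), 'qd': array([ 0.00087663, -0.00155112,  0.00021677, -0.00236064,  0.00069162,
       -0.00010294]), 'joint_efforts': array([ 5.70028242e-04, -5.81797564e+01,  2.93066776e+01,  6.99705765e+00,
        1.18764356e-02, -5.63500794e-05]), 'eef_pos': array([ 0.18119628, -0.65018033,  0.22651872]), 'ee_rot': array([ 3.14151567e+00,  2.75919155e-05, -2.86982967e+00]), 'force': array([ 0.26416858, -0.18744838, -0.36723581]), 'moment': array([ 0.02733301, -0.04440951, -0.00657744]), 'width': 0.08754950323310964}
```

Run:
```python
import cv2
a=cv2.imread("pics/top0.png");cv2.imwrite("pics/top0c.png",cv2.resize(a[120:280,140:360],None,fx=3.6,fy=3.6,interpolation=cv2.INTER_CUBIC))
```

```text
(no output)
```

View pics/top0.png

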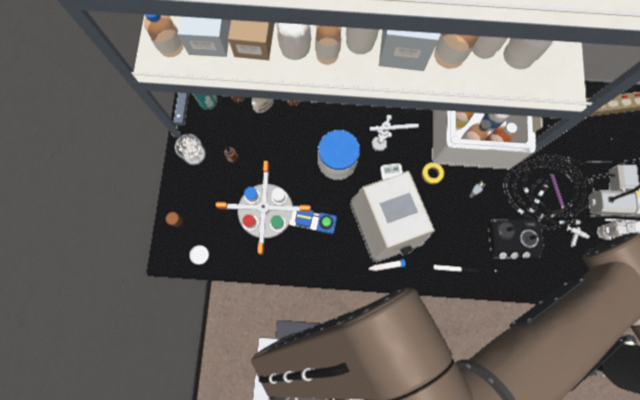

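View pics/side0.png

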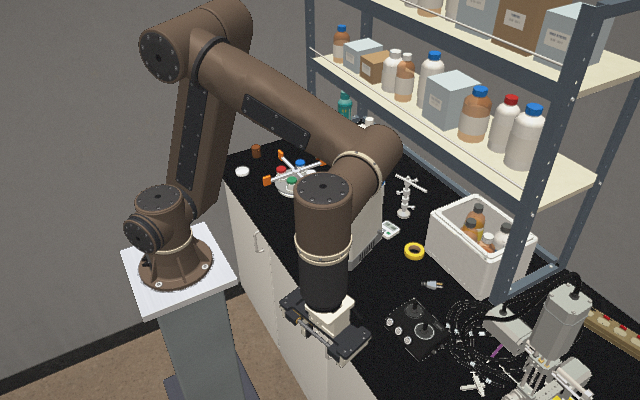

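```bash
sleep 0.1
```

```text
(no output)
```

View pics/top0c.png

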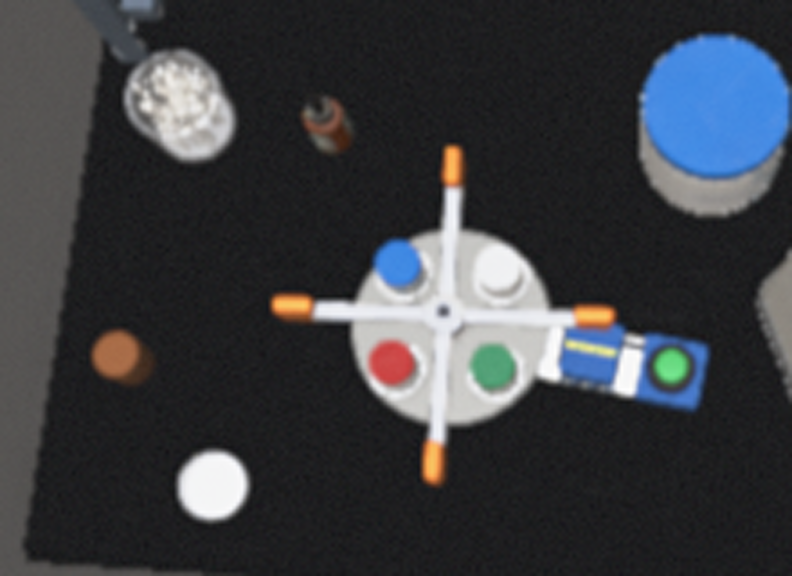

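The top view shows the carousel hub at about (263, 207) and the reader and button to its right at (305–326, 219). The red pot is at lower left, (248, 222). A brown look-alike is at (173, 219) and the dropper bottle at (231, 155). Next I'll measure the geometry.

```bash
cat >> h.py <<'E'
from scipy import ndimage as nd
def measure(f,W=None):
    W=cloud(f) if W is None else W
    hsv=cv2.cvtColor(f["color"],cv2.COLOR_RGB2HSV).astype(int);H,S,V=hsv[...,0],hsv[...,1],hsv[...,2]
    near=(abs(W[...,0]-.52)<.22)&(abs(W[...,1]-.1)<.28)
    out={}
    def blobs(m,n):
        l,k=nd.label(m&near)
        for i in range(1,k+1):
            r=l==i
            if r.sum()>=8:
                p=np.median(W[r],0); ys,xs=np.nonzero(r); print(n,r.sum(),"px",xs.mean().round(1),ys.mean().round(1),p.round(4)); out.setdefault(n,[]).append((r.sum(),p,xs.mean(),ys.mean()))
    blobs((H>8)&(H<20)&(S>180)&(V>150)&(W[...,2]>.06),"orange")
    blobs(((H<5)|(H>174))&(S>150)&(V>80),"red")
    blobs((H>45)&(H<75)&(S>150)&(V>120),"green")
    blobs((H>24)&(H<34)&(S>100)&(V>120),"yellow")
    return out
E
python3 - <<'E'
from h import *
for n in ["top","side"]:
    print(n); f=eyes.grab_frame(n); W=cloud(f); measure(f,W)
    for l in ["dropper_bottle","dish","tape_roll"]:
        for d in outline_of(l,f)[:2]:
            P=W[d["region"]]; print(l,d["score"],d["extent"],np.nanmedian(P,0).round(4),np.nanmax(P[:,2]))
f=eyes.grab_frame("top");W=cloud(f)
print("focal",f["camera_matrix"][0,0])
print("shelf",np.nanmin(W[60:110,200:500][W[60:110,200:500][...,2]>.3],0))
E
```

```text
top
red 85 px 248.5 220.4 [0.4872 0.2154 0.0783]
dropper_bottle 0.47 [224.1, 147.1, 237.8, 161.6] [0.6976 0.2977 0.0598] 0.10343570087271936
dish 0.57 [189.7, 243.4, 210.2, 261.2] [0.3823 0.3676 0.0153] 0.022017377376755354
tape_roll 0.7 [320.5, 218.2, 328.9, 224.6] [ 0.5058 -0.0178  0.0471] 0.0544213965661311
tape_roll 0.58 [426.2, 165.5, 440.4, 181.4] [ 0.6934 -0.3515  0.0172] 0.027186947841137732
side
orange 32 px 279.8 153.8 [0.5242 0.2955 0.0857]
orange 10 px 322.6 162.7 [0.6521 0.1712 0.0692]
orange 67 px 266.3 180.0 [0.406  0.1641 0.081 ]
red 60 px 280.6 168.5 [0.4887 0.2123 0.0747]
dropper_bottle 0.33 [295.8, 160.2, 303.9, 168.5] [0.5698 0.2087 0.0719] 0.08311066419148005
dish 0.61 [233.6, 166.3, 249.6, 177.3] [0.3795 0.3561 0.0116] 0.01951663646949431
tape_roll 0.68 [406.1, 241.4, 426.0, 262.5] [ 0.6927 -0.3607  0.0148] 0.02460432703619042
focal 438.94528967482916
shelf [ 0.75981748 -0.43336824  0.33062449]
```

```bash
python3 - <<'E'
import re
s=open('h.py').read()
s=s.replace('(H>8)&(H<20)&(S>180)&(V>150)&(W[...,2]>.06)','(H>4)&(H<19)&(S>140)&(V>110)&(W[...,2]>.06)').replace('(H>45)&(H<75)&(S>150)&(V>120)','(H>45)&(H<85)&(S>90)&(V>70)').replace('(H>24)&(H<34)&(S>100)','(H>22)&(H<36)&(S>60)')
open('h.py','w').write(s)
E
python3 - <<'E'
from h import *
f=eyes.grab_frame("top");W=cloud(f);hsv=cv2.cvtColor(f["color"],cv2.COLOR_RGB2HSV)
for u,v in [(265,166),(221,205),(305,207),(260,248),(326,222),(304,217)]: print(u,v,hsv[v,u],W[v,u])
m=measure(f,W)
hub=(W[...,2]>.082)&(W[...,2]<.096)&(hsv[...,1]<60)&(abs(W[...,0]-.525)<.03)&(abs(W[...,1]-.17)<.03)
print("hub",hub.sum(),W[hub].mean(0))
E
```

```text
265 166 [ 18 161 248] [0.65302633 0.17880843 0.10123864]
221 205 [ 18 158 246] [0.52492708 0.29940098 0.09319465]
305 207 [ 20 152 247] [0.53561291 0.04833924 0.09639472]
260 248 [ 19 156 247] [0.40488425 0.17043753 0.09341412]
326 222 [ 67 129 222] [ 0.50319306 -0.01754491  0.04928783]
304 217 [ 34  65 212] [0.51453685 0.05104183 0.04676979]
orange 46 px 265.4 165.8 [0.6557 0.1788 0.0951]
orange 52 px 220.9 204.5 [0.5257 0.3007 0.0925]
orange 42 px 304.8 207.3 [0.5338 0.0483 0.0941]
orange 45 px 260.0 248.2 [0.4046 0.1703 0.0941]
red 86 px 248.4 220.5 [0.4869 0.2155 0.078 ]
green 98 px 276.5 221.4 [0.4897 0.131  0.0776]
green 79 px 326.0 221.3 [ 0.506  -0.0173  0.0478]
yellow 18 px 303.1 216.2 [0.5158 0.0525 0.0519]
hub 59 [0.53227704 0.17594072 0.08519264]
```

Run:
```python
from h import *
W=np.load("top0.npz")["W"].reshape(-1,3);S=np.load("side0.npz")["W"].reshape(-1,3)
for name,P in [("top",W)]:
  for x in np.arange(.3,.86,.05):
    print(round(x,2),[ (lambda q: round(float(np.nanmax(q)),2) if len(q) else None)(P[(abs(P[:,0]-x)<.025)&(abs(P[:,1]-y)<.025)&(P[:,2]<.8),2]) for y in np.arange(-.6,.35,.05)])
f=eyes.grab_frame("side")
```

```text
0.3 [0.01, 0.01, 0.69, 0.71, 0.72, 0.72, 0.01, 0.01, 0.01, 0.8, 0.8, 0.01, 0.01, 0.01, 0.01, 0.01, 0.01, 0.01, 0.01]
0.35 [0.01, 0.65, 0.67, 0.68, 0.67, 0.01, 0.01, 0.01, 0.02, 0.02, 0.01, 0.01, 0.01, 0.01, 0.01, 0.01, 0.01, 0.01, 0.01]
0.4 [0.01, 0.65, 0.66, 0.02, 0.02, 0.02, 0.01, 0.15, 0.23, 0.22, 0.01, 0.01, 0.01, 0.01, 0.01, 0.1, 0.1, 0.01, 0.01]
0.45 [0.05, 0.06, 0.01, 0.01, 0.01, 0.01, 0.24, 0.24, 0.24, 0.24, 0.01, 0.01, 0.01, 0.01, 0.04, 0.08, 0.08, 0.08, 0.01]
0.5 [0.06, 0.09, 0.01, 0.01, 0.01, 0.01, 0.24, 0.24, 0.24, 0.24, 0.18, 0.06, 0.06, 0.06, 0.08, 0.09, 0.09, 0.08, 0.1]
0.55 [0.06, 0.06, 0.05, 0.01, 0.01, 0.01, None, 0.24, 0.24, 0.24, 0.24, 0.04, 0.04, 0.1, 0.08, 0.09, 0.09, 0.08, 0.1]
0.6 [0.02, 0.01, 0.01, 0.01, 0.01, 0.01, 0.0, 0.24, 0.24, 0.24, 0.23, 0.01, 0.01, 0.01, 0.08, 0.09, 0.08, 0.08, 0.01]
0.65 [0.02, 0.01, 0.02, 0.02, 0.01, 0.02, 0.01, 0.23, 0.23, 0.01, 0.12, 0.13, 0.13, 0.01, 0.01, 0.1, 0.1, 0.01, 0.01]
0.7 [0.02, 0.01, 0.01, 0.01, 0.02, 0.03, 0.02, 0.02, 0.02, 0.01, 0.13, 0.13, 0.13, 0.01, 0.01, 0.01, 0.01, 0.01, 0.1]
0.75 [0.58, 0.7, 0.74, 0.74, 0.74, 0.74, 0.74, 0.74, 0.74, 0.74, 0.74, 0.7, 0.7, 0.7, 0.7, 0.7, 0.7, 0.7, 0.7]
0.8 [0.36, 0.68, 0.68, 0.68, 0.68, 0.68, 0.68, 0.68, 0.68, 0.68, 0.68, 0.68, 0.68, 0.68, 0.68, 0.68, 0.68, 0.68, 0.36]
0.85 [0.36, 0.68, 0.68, 0.68, 0.68, 0.68, 0.68, 0.5, 0.5, 0.5, 0.5, 0.36, 0.5, 0.5, 0.48, 0.44, 0.45, 0.45, 0.46]
```

>>> apply_moves --pt "-1 0 0 -0.035 0" --pt "-1 0 0 -0.035 0" --pt "-1 0 0 -0.035 0" --pt "-1 -0.0253 0.0242 0 0" --pt "-1 -0.0253 0.0242 0 0" --pt "-1 -0.0253 0.0242 0 0" --pt "-1 -0.0253 0.0242 0 0" --pt "-1 -0.0253 0.0242 0 0" --pt "-1 -0.0253 0.0242 0 0" --pt "-1 -0.0253 0.0242 0 0" --pt "-1 -0.0253 0.0242 0 0" --pt "-1 -0.0253 0.0242 0 0" --newtons 10

```text
t: 2.05
eef_pos: [0.3425, -0.3777, 0.3318]
ee_rot: [-3.141, 0.001, -2.87]
force: [1.4, -0.1, 0.1]
width: 0.0135
```

>>> apply_moves --pt "-1 -0.0253 0.0242 0 0" --pt "-1 -0.0253 0.0242 0 0" --pt "-1 -0.0253 0.0242 0 0" --pt "-1 -0.0253 0.0242 0 0" --pt "-1 -0.0253 0.0242 0 0" --pt "-1 -0.0253 0.0242 0 0" --pt "-1 -0.0253 0.0242 0 0" --pt "-1 -0.0253 0.0242 0 0" --pt "-1 -0.0253 0.0242 0 0" --pt "-1 -0.0253 0.0242 0 0" --pt "-1 -0.0253 0.0242 0 0" --pt "-1 -0.0253 0.0242 0 0"

```text
t: 3.05
eef_pos: [0.5571, -0.0163, 0.3319]
ee_rot: [-3.142, 0.001, -2.87]
force: [0.6, -1.4, -0.3]
width: 0.0008
```

>>> apply_moves --pt "-1 -0.0253 0.0242 0 0" --pt "-1 -0.0253 0.0242 0 0" --pt "-1 -0.0253 0.0242 0 0" --pt "-1 -0.0253 0.0242 0 0" --pt "-1 0 0 0 0.12" --pt "-1 0 0 0 0.12" --pt "-1 0 0 0.03 0" --pt "-1 0 0 0.03 0" --pt "-1 0 0 0 0"

```text
t: 3.8
eef_pos: [0.6252, 0.1021, 0.2654]
ee_rot: [-3.14, -0.009, -3.11]
force: [-0.9, -0.6, -2.4]
width: 0.0002
```

Run:
```python
from h import *
print(arm.get_state())
for n in ["wrist","side","top"]:
    f=eyes.grab_frame(n); save(f,f"pics/{n}1.png")
```

```text
{'t': 3.8, 'q': array([ 0.46800617,  0.27531074, -0.01748163, -0.00258674, -1.2866334 ,
       -2.00674556]), 'qd': array([-0.0017759 , -0.01946731,  0.09325498,  0.03078646, -0.10864431,
        0.0021709 ]), 'joint_efforts': array([-1.94399748e-01, -5.93710864e+01,  3.37519240e+01,  8.53615075e+00,
        1.21085208e+00, -4.43198788e-02]), 'eef_pos': array([0.62515692, 0.10213509, 0.265436  ]), 'ee_rot': array([-3.14019331, -0.00886898, -3.11027784]), 'force': array([-0.92534839, -0.59588341, -2.35316892]), 'moment': array([-0.03510382,  0.22197645,  0.02394342]), 'width': 0.00017320200765148243}
```

View pics/wrist1.png

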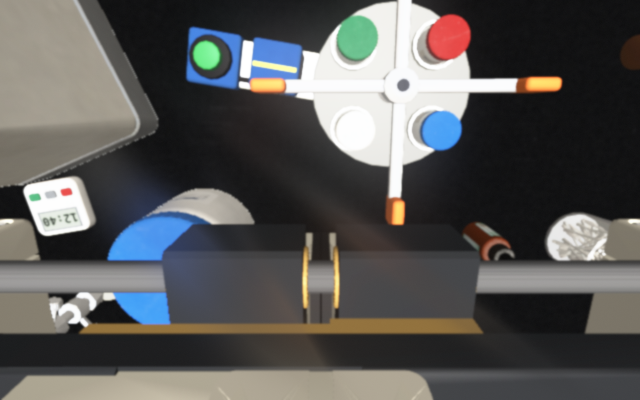

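View pics/side1.png

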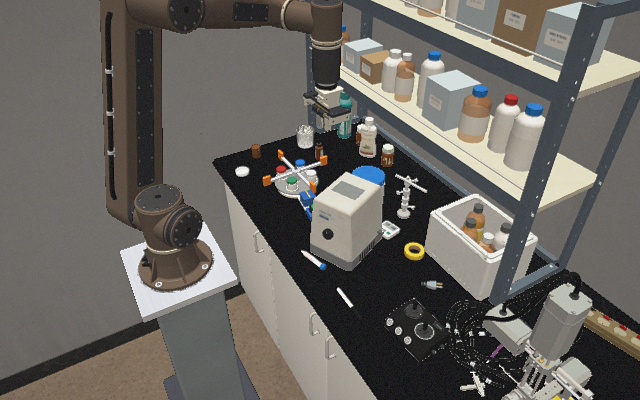

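View pics/top1.png

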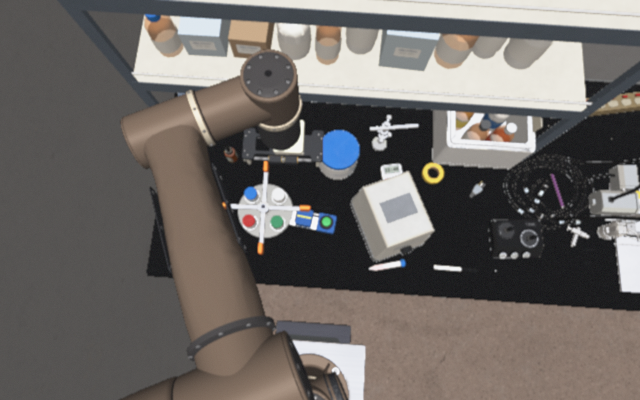

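The wrist view shows the fingertips at about (321, 280), the top-side blade at (396, 211) and the blue tub close by at (180, 260). In the top view the wrist joint is near the shelf edge, so I'll check that clearance.

Run:
```python
from h import *
f=eyes.grab_frame("top"); W=cloud(f)
for u,v in [(270,55),(270,75),(270,93),(295,75),(245,75),(340,20),(340,95),(340,108),(200,30),(200,85),(285,110),(285,130),(250,145),(322,145),(250,160)]: print(u,v,W[v,u].round(3))
f=eyes.grab_frame("side"); W=cloud(f)
for u,v in [(328,30),(330,95),(345,75),(322,110)]: print(u,v,W[v,u].round(3))
t=f=eyes.grab_frame("wrist"); m=measure(f); W=cloud(f)
print(f["extrinsics"].round(3))
for u,v in [(310,280),(331,280),(306,245),(336,245)]: print(u,v,W[v,u].round(3))
```

```text
270 55 [0.659 0.101 0.716]
270 75 [0.622 0.098 0.717]
270 93 [0.59  0.095 0.716]
295 75 [0.627 0.057 0.712]
245 75 [0.621 0.14  0.714]
340 20 [ 0.764 -0.012  0.674]
340 95 [ 0.762 -0.028  0.382]
340 108 [ 0.905 -0.04   0.003]
200 30 [0.873 0.316 0.449]
200 85 [0.766 0.32  0.379]
285 110 [0.588 0.074 0.658]
285 130 [0.588 0.08  0.566]
250 145 [0.616 0.179 0.385]
322 145 [0.63  0.008 0.381]
250 160 [0.591 0.182 0.347]
328 30 [0.61  0.062 0.634]
330 95 [0.613 0.053 0.422]
345 75 [0.823 0.29  0.353]
322 110 [0.596 0.075 0.361]
orange 357 px 530.0 78.9 [0.5343 0.292  0.0928]
orange 17 px 263.0 73.0 [0.5357 0.0478 0.0947]
orange 155 px 269.3 83.1 [0.5445 0.0524 0.0937]
orange 313 px 391.3 203.8 [0.6585 0.1754 0.0918]
orange 8 px 305.1 249.4 [0.5951 0.0984 0.3538]
orange 13 px 335.6 250.4 [0.5949 0.1058 0.3548]
orange 1473 px 381.0 326.3 [0.607  0.1153 0.3664]
orange 13 px 105.4 324.6 [0.6087 0.0559 0.3659]
orange 532 px 151.2 328.0 [0.6086 0.0661 0.3669]
orange 43 px 102.6 328.8 [0.6089 0.0558 0.3671]
orange 40 px 91.0 330.4 [0.6089 0.0538 0.368 ]
orange 10 px 82.5 331.2 [0.6089 0.0523 0.3681]
red 1460 px 446.4 30.7 [0.4913 0.2171 0.0769]
green 1317 px 355.5 31.5 [0.4949 0.1319 0.0769]
green 689 px 207.8 49.0 [ 0.5105 -0.0161  0.0473]
yellow 161 px 274.1 60.1 [0.5195 0.0522 0.0508]
yellow 136 px 267.5 76.9 [0.539  0.052  0.0957]
yellow 117 px 538.4 76.0 [0.5303 0.2996 0.0957]
yellow 25 px 395.8 201.0 [0.6529 0.18   0.0956]
yellow 77 px 304.4 283.8 [0.6004 0.0986 0.3602]
yellow 72 px 336.5 283.9 [0.6002 0.106  0.3605]
[[-0.032 -0.965 -0.261  0.561]
 [ 0.999 -0.031 -0.009  0.101]
 [ 0.001 -0.261  0.965  0.432]
 [ 0.     0.     0.     1.   ]]
310 280 [0.601 0.1   0.357]
331 280 [0.601 0.105 0.357]
306 245 [0.619 0.097 0.295]
336 245 [0.596 0.106 0.347]
```

>>> apply_moves --pt "-1 -0.022 0.03 0 0" --pt "-1 0 0 0.03 0" --pt "-1 0 0 0.03 0" --pt "-1 0 0 0.03 0" --pt "-1 0 0 0.03 0" --pt "-1 0 0 0 0" --pt "-1 0 0 0 0" --pt "-1 0 0 0 0"

```text
t: 4.77
eef_pos: [0.6506, 0.1334, 0.1543]
ee_rot: [3.141, 0.003, -3.109]
force: [0.2, -0.4, 0.2]
width: 0.0009
```

Run:
```python
from h import *
f=eyes.grab_frame("wrist"); save(f,"pics/w2.png");measure(f)
```

```text
orange 1408 px 606.8 22.8 [0.5327 0.2941 0.0942]
orange 1229 px 189.0 27.4 [0.5433 0.0544 0.094 ]
orange 530 px 386.5 211.8 [0.6499 0.1772 0.0931]
orange 13 px 305.1 250.3 [0.6167 0.1293 0.2347]
orange 29 px 335.4 252.9 [0.6167 0.1365 0.2356]
orange 8 px 306.8 254.5 [0.6172 0.1298 0.2358]
orange 1553 px 385.4 325.9 [0.6285 0.1475 0.2466]
orange 775 px 149.0 328.3 [0.6301 0.0972 0.2473]
green 225 px 107.6 3.5 [ 0.5208 -0.0159  0.0472]
yellow 365 px 211.2 4.5 [0.5201 0.0568 0.0508]
yellow 19 px 304.5 281.3 [0.6216 0.1295 0.2405]
yellow 19 px 336.5 281.3 [0.6213 0.1368 0.2406]
```

View pics/w2.png

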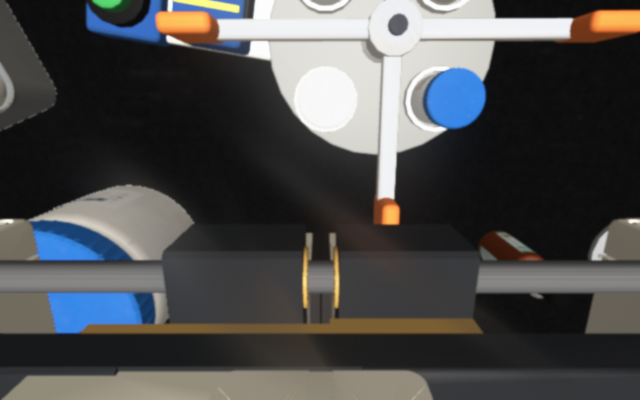

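>>> apply_moves --pt "-1 0 0 0.025 0" --pt "-1 0 0 0.025 0" --pt "-1 0 0 0.025 0" --pt "-1 0 0 0.0195 0" --pt "-1 0 0 0 0" --pt "-1 0 0 0 0"

```text
t: 5.32
eef_pos: [0.6499, 0.1333, 0.0585]
ee_rot: [-3.142, 0.001, -3.109]
force: [0.1, 0.5, 1.5]
width: 0.0004
```

Run:
```python
from h import *
f=eyes.grab_frame("wrist"); save(f,"pics/w3.png");measure(f)
```

```text
orange 9 px 305.1 249.6 [0.616  0.1292 0.1385]
orange 14 px 335.3 251.1 [0.6159 0.1365 0.1391]
orange 10 px 334.0 297.5 [0.6254 0.1364 0.1444]
orange 1620 px 385.6 325.8 [0.628  0.1474 0.1508]
orange 800 px 151.3 328.0 [0.6296 0.0971 0.1515]
yellow 17 px 304.5 281.2 [0.6208 0.1294 0.1451]
yellow 15 px 336.5 281.3 [0.6207 0.1367 0.1448]
```

View pics/w3.png

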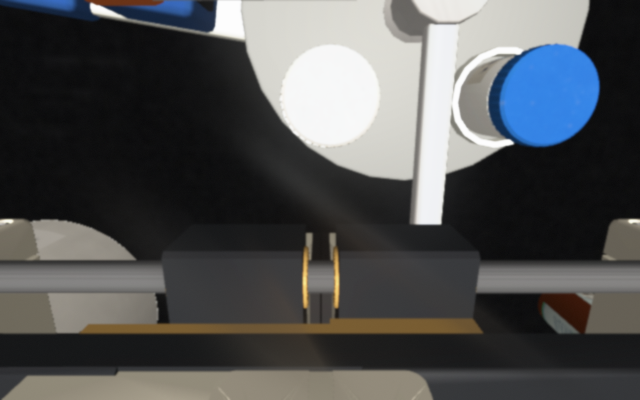

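>>> apply_moves --pt "-1 0 0.0075 0 0" --pt "-1 0 0.0075 0 0" --pt "-1 -0.00135 0.0059 0 -0.05" --pt "-1 -0.00135 0.0059 0 -0.05" --pt "-1 -0.00135 0.0059 0 -0.05" --pt "-1 -0.00135 0.0059 0 -0.05" --pt "-1 -0.00135 0.0059 0 -0.05" --pt "-1 -0.00135 0.0059 0 -0.05" --pt "-1 -0.00135 0.0059 0 -0.05" --pt "-1 -0.00135 0.0059 0 -0.05" --pt "-1 0 0 0 0" --pt "-1 0 0 0 0"

```text
t: 6.37
eef_pos: [0.6498, 0.1973, 0.0581]
ee_rot: [3.141, 0.002, -2.71]
force: [0.4, 0.8, 0.1]
width: 0.0004
```

Run:
```python
from h import *
s=arm.get_state();print(s["eef_pos"],s["ee_rot"],s["q"])
for n in ["top","wrist"]:
  f=eyes.grab_frame(n); save(f,f"pics/{n}4.png");measure(f)
```

```text
[0.64984929 0.19725894 0.05814269] [ 3.14137323e+00  1.68111957e-03 -2.71029594e+00] [ 5.81042952e-01  5.01546824e-01 -1.74635861e-01  4.34377605e-05
 -8.92918601e-01 -1.72056960e+00]
orange 49 px 302.5 192.4 [0.5814 0.0584 0.0938]
orange 55 px 222.8 220.2 [0.4798 0.2906 0.0926]
orange 43 px 276.2 245.8 [0.4147 0.1234 0.0947]
red 86 px 254.4 224.7 [0.4747 0.1965 0.0775]
green 100 px 281.1 215.5 [0.5082 0.1188 0.0782]
green 80 px 326.1 221.3 [ 0.506  -0.0174  0.0467]
yellow 18 px 303.1 216.2 [0.5162 0.0525 0.0518]
orange 25 px 306.0 253.7 [0.6209 0.1798 0.1388]
orange 21 px 335.2 253.0 [0.6178 0.1861 0.1394]
orange 10 px 334.0 297.5 [0.626  0.1895 0.144 ]
orange 1244 px 383.1 325.8 [0.6244 0.2009 0.1502]
orange 102 px 94.6 328.2 [0.6506 0.1439 0.1509]
orange 373 px 143.3 328.0 [0.6463 0.1534 0.1509]
orange 169 px 198.1 328.0 [0.6412 0.1642 0.1511]
yellow 22 px 304.4 281.6 [0.6252 0.1816 0.1442]
```

View pics/top4.png

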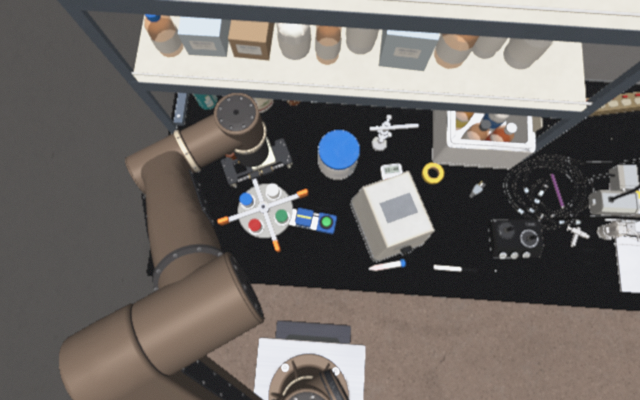

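View pics/wrist4.png

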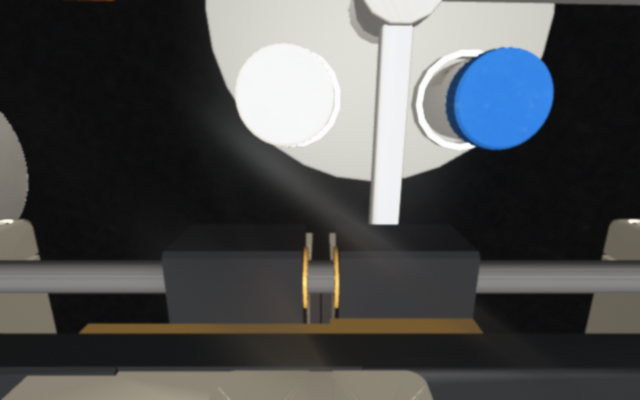

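>>> apply_moves --pt "-1 -0.00135 0.0059 0 -0.05" --pt "-1 -0.00135 0.0059 0 -0.05" --pt "-1 -0.00135 0.0059 0 -0.05" --pt "-1 -0.00135 0.0059 0 -0.05" --pt "-1 -0.00135 0.0059 0 -0.05" --pt "-1 -0.00135 0.0059 0 -0.05" --pt "-1 -0.00135 0.0059 0 -0.05" --pt "-1 -0.00135 0.0059 0 -0.05" --pt "-1 -0.00135 0.0059 0 -0.05" --pt "-1 -0.00135 0.0059 0 -0.05" --pt "-1 -0.00135 0.0059 0 -0.05" --pt "-1 -0.00135 0.0059 0 -0.05"

```text
t: 7.47
eef_pos: [0.6164, 0.2591, 0.0573]
ee_rot: [-3.141, -0.0, -2.109]
force: [0.8, -2.3, 1.0]
width: 0.0006
```

```bash
cat > m.py <<'E'
from h import *
s=arm.get_state();p=s["eef_pos"];y=s["ee_rot"][2];r=p[:2]-[.531,.1743]
c,n=np.cos(y),np.sin(y);print(p.round(4),"yaw",y,"rel tool",(r@[c,n]).round(4),(r@[n,-c]).round(4),"q",s["q"].round(2),"F",s["force"].round(1))
f=eyes.grab_frame("top");save(f,"pics/top_%.1f.png"%s["t"]);m=measure(f)
C=np.array([.531,.1743])
for _,b,_,_ in m.get("orange",[]):
    if b[2]<.12: print("blade",np.linalg.norm(b[:2]-C).round(3),np.degrees(np.arctan2(*(b[:2]-C)[::-1])).round(1))
for _,b,_,_ in m.get("red",[]): print("red ang",np.degrees(np.arctan2(*(b[:2]-C)[::-1])).round(1))
E
python3 m.py
```

```text
[0.6164 0.2591 0.0573] yaw -2.108969649894333 rel tool -0.1166 -0.0298 q [ 0.69  0.49 -0.2   0.   -0.88 -1.23] F [ 0.8 -2.3  1. ]
orange 52 px 287.8 173.5 [0.6371 0.1085 0.0932]
orange 41 px 296.7 230.8 [0.4634 0.0671 0.0909]
orange 52 px 236.7 240.1 [0.4231 0.2411 0.0936]
red 87 px 265.9 226.4 [0.4726 0.1618 0.0774]
green 95 px 283.0 204.1 [0.5442 0.1164 0.0776]
green 76 px 325.9 221.4 [ 0.5054 -0.0172  0.0473]
yellow 12 px 301.0 215.8 [0.5169 0.0617 0.0505]
blade 0.125 -31.8
blade 0.127 -122.2
blade 0.127 148.2
red ang -167.9
```

>>> apply_moves --pt "-1 -0.00135 0.0059 0 -0.05" --pt "-1 -0.00135 0.0059 0 -0.05" --pt "-1 -0.00135 0.0059 0 -0.05" --pt "-1 -0.00135 0.0059 0 -0.05" --pt "-1 -0.00135 0.0059 0 -0.05" --pt "-1 -0.00135 0.0059 0 -0.05" --pt "-1 -0.00135 0.0059 0 -0.05" --pt "-1 -0.00135 0.0059 0 -0.05" --pt "-1 -0.00135 0.0059 0 -0.05" --pt "-1 -0.00135 0.0059 0 -0.05" --pt "-1 -0.00135 0.0059 0 -0.05" --pt "-1 -0.00135 0.0059 0 -0.05"

```text
t: 8.52
eef_pos: [0.5535, 0.2929, 0.0574]
ee_rot: [-3.141, 0.0, -1.51]
force: [0.9, -1.1, 0.5]
width: 0.0002
```

```bash
python3 m.py
```

```text
[0.5535 0.2929 0.0574] yaw -1.509840913113566 rel tool -0.1171 -0.0296 q [ 0.8   0.43 -0.3   0.   -0.84 -0.74] F [ 0.9 -1.1  0.5]
orange 47 px 264.9 165.7 [0.6574 0.1806 0.0931]
orange 48 px 304.6 206.6 [0.5363 0.049  0.0932]
orange 26 px 220.2 206.8 [0.5204 0.3031 0.088 ]
orange 48 px 260.9 248.1 [0.4048 0.1674 0.0947]
red 85 px 276.8 221.2 [0.4911 0.1304 0.0774]
green 103 px 278.2 193.4 [0.5756 0.1332 0.0785]
green 78 px 326.0 221.3 [ 0.5059 -0.0175  0.0476]
yellow 12 px 301.0 215.8 [0.517  0.0618 0.0509]
blade 0.127 2.9
blade 0.125 -87.6
blade 0.129 94.7
blade 0.126 -176.9
red ang -132.3
```

>>> apply_moves --pt "-1 -0.00135 0.0059 0 -0.05" --pt "-1 -0.00135 0.0059 0 -0.05" --pt "-1 -0.00135 0.0059 0 -0.05" --pt "-1 -0.00135 0.0059 0 -0.05" --pt "-1 -0.00135 0.0059 0 -0.05" --pt "-1 -0.00135 0.0059 0 -0.05" --pt "-1 -0.00135 0.0059 0 -0.05" --pt "-1 -0.0008 0.00354 0 -0.03" --pt "-1 -0.0008 0.00354 0 -0.03" --pt "-1 -0.0008 0.00354 0 -0.03" --pt "-1 -0.00054 0.00236 0 -0.02" --pt "-1 -0.00054 0.00236 0 -0.02"

```text
t: 9.57
eef_pos: [0.4962, 0.2901, 0.0574]
ee_rot: [-3.141, 0.0, -1.031]
force: [1.3, -0.2, 0.6]
width: 0.0004
```

```bash
python3 m.py
```

```text
[0.4962 0.2901 0.0574] yaw -1.0306548762808683 rel tool -0.1172 -0.0297 q [ 0.87  0.36 -0.42  0.   -0.79 -0.33] F [ 1.3 -0.2  0.6]
orange 42 px 245.3 169.8 [0.6386 0.2376 0.095 ]
orange 58 px 300.4 188.2 [0.595  0.0678 0.092 ]
orange 39 px 224.9 225.8 [0.4645 0.2819 0.0866]
orange 37 px 280.8 243.6 [0.4209 0.1106 0.0958]
red 85 px 282.0 213.4 [0.5152 0.1167 0.078 ]
green 108 px 270.1 188.1 [0.5907 0.16   0.0778]
green 78 px 326.0 221.4 [ 0.506  -0.0175  0.0475]
yellow 12 px 301.0 215.8 [0.5168 0.0618 0.0512]
blade 0.125 30.4
blade 0.124 -59.0
blade 0.126 121.7
blade 0.127 -149.9
red ang -105.3
```

>>> apply_moves --pt "-1 -0.00081 0.00354 0 -0.03" --pt "-1 -0.00081 0.00354 0 -0.03" --pt "-1 -0.00081 0.00354 0 -0.03" --pt "-1 -0.00054 0.00236 0 -0.02" --pt "-1 -0.0004 0.0018 0 -0.015" --pt "-1 -0.00027 0.0012 0 -0.01" --pt "-1 0 0 0 0" --pt "-1 0 0 0 0" --pt "-1 0 0 0 0"

```text
t: 10.37
eef_pos: [0.4804, 0.2841, 0.057]
ee_rot: [3.141, 0.0, -0.895]
force: [-0.1, 0.5, 0.6]
width: 0.0005
```

```bash
python3 m.py
```

```text
[0.4804 0.2841 0.057 ] yaw -0.8953865115007753 rel tool -0.1173 -0.0292 q [ 0.88  0.34 -0.46 -0.   -0.78 -0.21] F [-0.1  0.5  0.6]
orange 43 px 240.3 172.7 [0.6286 0.2532 0.0952]
orange 55 px 297.6 183.3 [0.6085 0.0758 0.0931]
orange 35 px 227.5 231.0 [0.4486 0.2728 0.0886]
orange 37 px 286.3 240.6 [0.4312 0.0957 0.0939]
red 85 px 282.7 210.6 [0.5234 0.1152 0.0771]
green 113 px 267.5 187.5 [0.5918 0.1681 0.0776]
green 79 px 326.0 221.3 [ 0.506  -0.0174  0.0467]
yellow 12 px 301.0 215.8 [0.517  0.0619 0.05  ]
blade 0.125 38.9
blade 0.125 -51.8
blade 0.128 129.9
blade 0.127 -141.8
red ang -97.3
```

>>> apply_moves --pt "-1 0 -0.008 0 0" --pt "-1 0 -0.01 0 0" --pt "-1 0 0 -0.03 0" --pt "-1 0 0 -0.03 0" --pt "-1 0 0 -0.03 0" --pt "-1 0 0 -0.03 0" --pt "-1 0 0 -0.03 0" --pt "-1 0 0 -0.03 0" --pt "-1 0 0 0 0" --pt "-1 0 0 0 0" --pt "-1 0 0 0 0"

```text
t: 11.33
eef_pos: [0.4946, 0.2956, 0.2366]
ee_rot: [3.141, 0.0, -0.895]
force: [-0.3, -0.6, -0.5]
width: 0.0007
```

```bash
python3 m.py
python3 - <<'E'
from h import *
f=eyes.grab_frame("wrist"); save(f,"pics/w5.png");measure(f)
f=eyes.grab_frame("top");W=cloud(f);P=W[:,:,:].reshape(-1,3)
q=P[(P[:,2]>.15)&(P[:,2]<.27)&(abs(P[:,0]-.52)<.2)&(P[:,1]<.02)&(P[:,1]>-.3)]
h=cv2.convexHull(q[:,:2].astype(np.float32))[:,0]; print("device hull",h[h[:,1]>-.16].round(3).tolist())
E
```

```text
[0.4946 0.2956 0.2366] yaw -0.8950602944154775 rel tool -0.1174 -0.0474 q [ 0.88  0.19 -0.2  -0.   -1.18 -0.2 ] F [-0.3 -0.6 -0.5]
orange 42 px 240.3 172.7 [0.6287 0.2526 0.0955]
orange 56 px 297.6 183.3 [0.6087 0.0757 0.0939]
orange 54 px 227.3 229.7 [0.4525 0.273  0.094 ]
orange 39 px 286.3 240.8 [0.4307 0.0955 0.0942]
red 83 px 282.7 210.7 [0.5231 0.1151 0.0779]
green 113 px 267.5 187.5 [0.5922 0.1684 0.0778]
green 79 px 326.1 221.3 [ 0.5061 -0.0176  0.0473]
yellow 18 px 303.1 216.2 [0.5161 0.0527 0.0509]
blade 0.125 38.7
blade 0.126 -51.7
blade 0.126 128.5
blade 0.128 -141.8
red ang -97.6
orange 420 px 223.7 46.0 [0.6287 0.2554 0.0921]
orange 563 px 520.9 45.7 [0.4405 0.1044 0.0914]
orange 8 px 119.5 50.0 [0.7076 0.3168 0.0609]
orange 305 px 365.7 188.9 [0.4619 0.2742 0.0925]
orange 26 px 335.3 253.0 [0.5152 0.2664 0.3176]
orange 1508 px 380.5 326.1 [0.5002 0.2701 0.3284]
orange 879 px 142.9 328.6 [0.5399 0.302  0.3291]
red 459 px 423.7 6.0 [0.521  0.1281 0.0769]
green 486 px 321.8 6.2 [0.5865 0.1806 0.0768]
yellow 203 px 219.1 41.1 [0.632  0.2539 0.0957]
yellow 190 px 531.8 41.7 [0.4385 0.0994 0.0956]
yellow 154 px 369.4 192.9 [0.4582 0.2733 0.0958]
yellow 79 px 304.4 288.4 [0.5169 0.2759 0.3225]
yellow 67 px 336.6 288.5 [0.511  0.2712 0.3224]
device hull [[0.5789999961853027, -0.10300000011920929], [0.5730000138282776, -0.10000000149011612], [0.5350000262260437, -0.11599999666213989], [0.49900001287460327, -0.13199999928474426]]
```

View pics/w5.png

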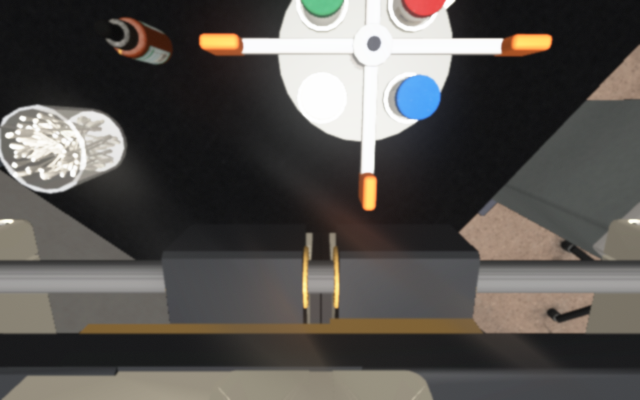

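>>> apply_moves --pt "-1 0.0252 0.0185 0 0" --pt "-1 0.0252 0.0185 0 0" --pt "-1 0.0252 0.0185 0 0" --pt "-1 0.0252 0.0185 0 0" --pt "-1 0.0252 0.0185 0 0" --pt "-1 0.0252 0.0185 0 0" --pt "-1 0.0252 0.0185 0 0" --pt "-1 0.0252 0.0185 0 0" --pt "-1 0.0252 0.0185 0 0" --pt "-1 0.0252 0.0185 0 0" --pt "-1 0 0 0 0" --pt "-1 0 0 0 0"

```text
t: 12.48
eef_pos: [0.5075, -0.0185, 0.2362]
ee_rot: [3.14, 0.001, -0.898]
force: [0.4, 0.8, -0.2]
width: 0.0004
```

```bash
python3 m.py
python3 - <<'E'
from h import *
f=eyes.grab_frame("wrist"); save(f,"pics/w6.png")
f=eyes.grab_frame("side"); save(f,"pics/s6.png")
E
```

```text
[ 0.5075 -0.0185  0.2362] yaw -0.8977773276797114 rel tool 0.1362 0.1386 q [ 0.35  0.08 -0.33 -0.   -1.16  0.32] F [ 0.4  0.8 -0.2]
orange 39 px 286.3 240.8 [0.4309 0.0954 0.0939]
red 85 px 282.7 210.6 [0.5238 0.115  0.0778]
green 30 px 324.8 223.6 [ 0.4978 -0.0148  0.0458]
yellow 12 px 301.0 215.8 [0.5165 0.0617 0.0514]
blade 0.127 -141.8
red ang -96.9
```

View pics/w6.png

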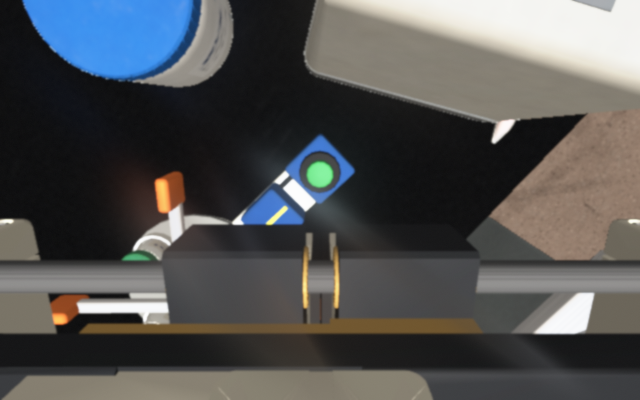

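View pics/s6.png

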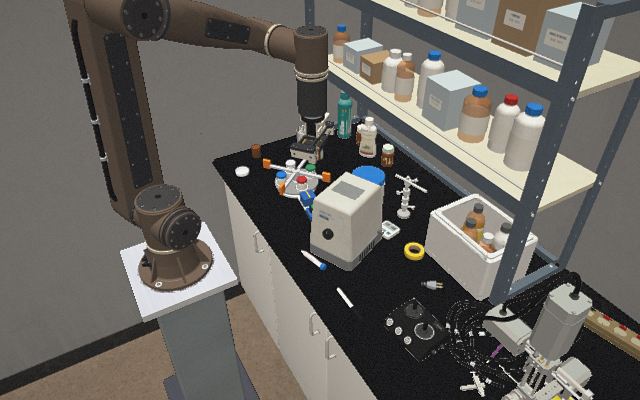

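The wrist view has the button at (320, 173), lined up with the fingertips at column 321, and the instrument's corner at (312, 60) stays clear. I'll descend now.

>>> apply_moves --pt "-1 0 0 0.03 0" --pt "-1 0 0 0.03 0" --pt "-1 0 0 0.03 0" --pt "-1 0 0 0.03 0" --pt "-1 0 0 0.03 0" --pt "-1 0 0 0.022 0" --pt "-1 0 0 0 0" --pt "-1 0 0 0 0"

```text
t: 13.3
eef_pos: [0.5074, -0.0164, 0.0644]
ee_rot: [3.139, 0.001, -0.893]
force: [1.0, -0.2, 1.0]
width: 0.0008
```

```bash
python3 m.py
python3 - <<'E'
from h import *
f=eyes.grab_frame("wrist"); save(f,"pics/w7.png")
E
```

```text
[ 0.5074 -0.0164  0.0644] yaw -0.8930659000427354 rel tool 0.1337 0.1379 q [ 0.36  0.26 -0.56  0.   -0.76  0.32] F [ 1.  -0.2  1. ]
orange 41 px 240.3 172.7 [0.628  0.2531 0.0937]
orange 38 px 286.3 240.7 [0.4312 0.096  0.0935]
green 10 px 268.2 182.6 [0.608  0.1682 0.0769]
blade 0.125 39.1
blade 0.127 -141.9
```

View pics/w7.png

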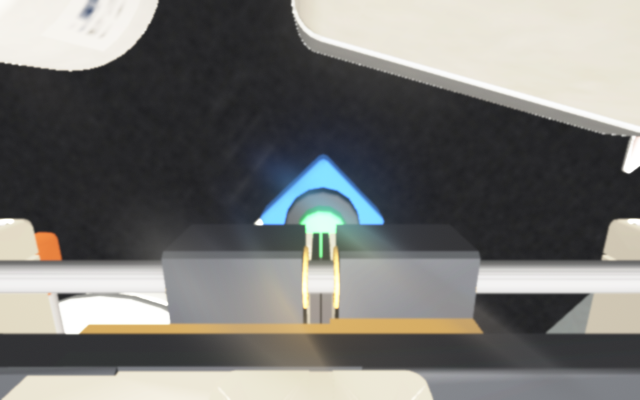

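The button sits centred under the tips at (321, 225). Pressing now.

>>> apply_moves --pt "-1 0 0 0.006 0" --pt "-1 0 0 0.006 0" --pt "-1 0 0 0.003 0" --pt "-1 0 0 0.003 0" --pt "-1 0 0 0.002 0" --pt "-1 0 0 0 0" --pt "-1 0 0 0 0"

```text
t: 13.98
eef_pos: [0.5079, -0.017, 0.0452]
ee_rot: [-3.142, -0.0, -0.895]
force: [-1.7, 0.2, 2.7]
width: 0.0003
```

>>> apply_moves --pt "-1 0 0 0.0015 0" --pt "-1 0 0 0.0015 0" --pt "-1 0 0 0.001 0" --pt "-1 0 0 0 0" --pt "-1 0 0 0 0" --pt "-1 0 0 0 0"

```text
t: 14.48
eef_pos: [0.508, -0.017, 0.0421]
ee_rot: [-3.141, -0.0, -0.894]
force: [-5.8, 1.0, 16.5]
width: 0.0005
```

16.5 N is well past the 5 N spring force, so the button has bottomed out. I'll let go and lift away.

>>> apply_moves --pt "-1 0 0 0 0" --pt "-1 0 0 -0.004 0" --pt "-1 0 0 -0.01 0" --pt "-1 0 0 -0.03 0" --pt "-1 0 0 -0.03 0" --pt "-1 0 0 -0.03 0" --pt "-1 0 0 -0.03 0" --pt "-1 0 0 -0.03 0" --pt "-1 0 0 -0.03 0" --pt "-1 0 0 -0.03 0" --pt "-1 0 0 0 0" --pt "-1 0 0 0 0"

```text
t: 15.48
eef_pos: [0.5086, -0.0169, 0.2672]
ee_rot: [-3.138, -0.001, -0.895]
force: [0.4, 0.2, -0.5]
width: 0.0005
```

```bash
python3 m.py
python3 - <<'E'
from h import *
f=eyes.grab_frame("wrist"); save(f,"pics/w8.png");measure(f)
E
```

```text
[ 0.5086 -0.0169  0.2672] yaw -0.8949343281497435 rel tool 0.1351 0.1371 q [ 0.35  0.05 -0.29  0.   -1.23  0.32] F [ 0.4  0.2 -0.5]
orange 40 px 286.3 240.8 [0.4314 0.0959 0.0935]
red 85 px 282.7 210.6 [0.5236 0.1152 0.0777]
green 52 px 325.1 222.4 [ 0.5007 -0.0148  0.0475]
yellow 18 px 303.1 216.2 [0.5157 0.0526 0.0526]
blade 0.127 -141.8
red ang -97.1
orange 571 px 183.4 183.1 [0.6119 0.0739 0.0874]
orange 18 px 336.1 254.8 [ 0.528  -0.0457  0.3475]
orange 11 px 305.4 253.9 [ 0.5338 -0.0411  0.347 ]
orange 8 px 334.2 258.4 [ 0.5281 -0.0451  0.3483]
orange 337 px 76.3 298.8 [0.6306 0.2483 0.0935]
orange 13 px 331.7 326.1 [ 0.5214 -0.0357  0.3579]
orange 13 px 164.2 327.1 [ 0.5497 -0.0131  0.3584]
green 532 px 320.5 168.4 [ 0.5106 -0.0175  0.0474]
green 495 px 148.7 251.2 [0.6018 0.1633 0.077 ]
yellow 147 px 275.7 212.0 [0.5192 0.0508 0.0506]
yellow 29 px 304.4 287.6 [ 0.5302 -0.0365  0.3524]
yellow 21 px 336.5 287.8 [ 0.5244 -0.0409  0.3522]
```

View pics/w8.png

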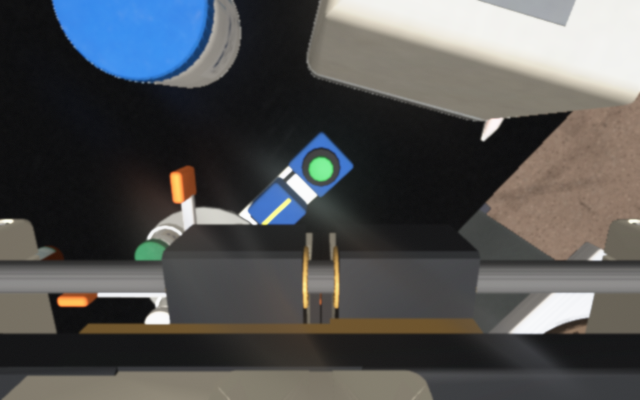

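The button at (320, 168) is out again, with its top at z = 0.047. The red pot is unchanged and in line with the reader, and the robot is clear. I'm handing the job in.

```bash
python3 -c "
from h import *
print(job.job_done())"
```

```text
the job is handed in; nothing more can be done
None
```

I turned the carousel about 126° counter-clockwise by pushing one orange blade with the closed fingertips. Then I pressed the green button until it bottomed out and lifted clear. The job was handed in at about t = 15.7 s, and no verdict was reported.

- **Red pot:** it lies at -97° from the axis, against about -97° for the line from the axis through the button and about -96.6° for the yellow mark. That puts it about 1 mm or less off the line, and it had not moved after the press.
- **Button:** the press reached 16.5 N, against about 5 N for the spring. Afterwards the button top measured 47 mm, where 48 mm is fully out.
- **Robot:** the tool force is back to about zero, and the fingertips are well above everything.
- **Disagreement:** the wrist and top cameras differ by about 4 mm in x. This does not affect the alignment, which was measured within the top view.
- **Not checked:** I did not re-measure the bystanders at the end. None was near the fingertips' path. I also did not measure pot tilt; the pots I could see looked seated.

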